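Load a phone cell into the bench tester and work its pedal

TASK

Test the flat black phone cell: take it off its yellow stand and slide it, gold terminal end first, along the rail into the slot of the blue tester until it is fully home against the stop, and let go of it. Then press the tester's red spring pedal all the way down to its stop with the gripper, keep it down for about a second, and let it come back up. Leave the cell in the slot and do not disturb the opened phone, mug, jar or tape roll.

Things in the scene. Friction and masses are not known exactly. Their poses are not given: they have to be found in the camera images.
- cell: Flat black phone battery cell, 98 mm long (x), 40 wide (y), 5 thick, 35 to 70 g. Origin: centre of its underside; +x points to the gold terminal end. The last 6 mm there (x = 43 to 49 mm) is a thin tab that touches nothing: the solid body, x = -49 to +43 mm, is what meets the stop. Starts lying on the yellow stand within a few mm of centred.
- cell_tab (a point): Tip of the cell's gold terminal end: x = +49 mm, half thickness, in the cell's frame.
- cell_stand: Fixed yellow plastic block, 88 mm long (x), 26 mm wide (y), 22 mm high, narrower than the cell so that fingers can straddle it beside the cell's long edges. Origin: centre of its underside.
- tester: Blue and dark metal cell tester, fixed, 195 mm deep (x), 205 wide (y). Origin on the table; x into the slot (away from the robot at yaw 0), y left, z up. Blue head: x = -20 to 70, y = 0 to 90 mm, top z = 62 mm; a contact carrier on it, up to z = 80 mm, sinks 6 mm with the pedal and never touches the cell. When the cell is home its origin is at [-27, 45, 24] mm.
- rail_front (a point): Front end of the aluminium rail's top face, [-90, 45, 24] mm in the tester's frame. The cell slides on this rail, which runs from here along x to the stop. It is 26 mm wide, narrower than the cell, so fingers can straddle it: the table or (behind x = -40 mm) a 12 mm high base plate is below them.
- slot_mouth (a point): Centre of the slot mouth on the head's front face, [-20, 45, 26.5] mm in the tester's frame (same axes). White funnel plates: mouth 52 mm wide, 16 mm high above the rail, narrowing within 14 mm to a slot 44 mm wide and 9 mm high (z = 24 to 33 mm). The stop is 36 mm behind the mouth; the cell's rear 56 mm stays outside.
- slot_end (a point): Where the tip of the cell's terminal end (cell_tab) is when the cell is home: [22, 45, 26.5] mm in the tester's frame. Its axes are the tester's.
- pedal_pad (a point): Centre of the top of the red pedal's black ribbed pad (70 mm long, 56 wide), right of the slot (-y). At rest it slopes, front edge high, this point at [-50, -75, 67] mm in the tester's frame; at the stop it is level, this point at [-55, -75, 36] mm.
- pedal (a joint): Angle of the spring pedal, rad: 0 at rest (up), 0.30 at its stop (fully down). It hinges about a level axis (along the tester's y) at x = 50, z = 34 mm in the tester's frame, behind the pad. At the pad's centre it needs about 4 N to start and 10 N at the stop; it springs back up when let go.
- phone: Opened phone, 144 x 72 x 8 mm, loose, lying flat. Origin: centre of its underside. Bystander.
- cup: Blue and white mug, 78 mm across, 92 mm high, loose. Origin: centre of its underside. Bystander.
- jar: Cream jar with a red lid, 44 mm across, 40 mm high, loose. Origin: centre of its underside. Bystander.
- tape: Roll of amber tape, 96 mm across, 25 mm high, loose, lying flat. Origin: centre of its underside. Bystander.
Not all that is in view belongs to the job. Several things have the shape of the cell; the one meant has the colours described above.

How it is judged:
By the outcome, as a careful person would: the job done as asked, in the order asked, and still so for the second after the job is handed in, with the robot touching nothing.
It also fails if it takes over 51 s, if anything falls off the work surface, if the arm or the gripper's body presses on something with over 40 N, if the wrist force passes 120 N, or if a joint passes its speed limit or range.

ROBOT

A 6-joint arm with a two-finger parallel gripper is mounted at the origin on a cart in front of the work surface, level with it; the furniture and walls round the work are solid. World frame = base frame: x ahead of the robot, y to its left, z up, the work surface at z = 0. Lengths are in m, angles in rad, forces in N, time in s.
With the tool pointing down it reaches from about 0.375 to 0.975 m from the base axis. Payload 3.8 kg.
Tool frame: the origin (TCP) lies on the mounting face of the last link; the fingertips stand 173 mm ahead of it and the grasp point (between the pads) lies 155 mm ahead of it; z points along the fingers, y is the line along which they close (so a half turn about z gives the same grasp; the last joint's range is limited). The gripper opens to 85 mm and grips with 20 to 120 N. Pads are 22 mm wide; open, the fingers measure 114 mm over their backs; the gripper's body (76 mm by 85 mm) begins 54 mm behind the grasp point. The pads swing forward as they close: fully open they stand 13 mm farther back than shut.
Start: joints at [1.153, 0.264, 1.604, -0, 1.274, -0.037], TCP at [0.251, 0.627, 0.405] pointing down, gripper open.
Joint ranges: [-2.63, 2.63], [-0.94, 2.18], [0.31, 2.57], [-1.31, 4.45], [0, 2.66], [-2.55, 2.55]. Speed limits (rad/s): [2.57, 2.57, 3.14, 3.14, 3.14, 3.14].

INTERFACE

Orientations are given as a rotation vector (axis times angle).
In Python, from workcell import bot gives the robot as it stands.
- The arm moves only by the tool drive_tool, never from a script. Its argument "increments" is a list of rows, each an object with "delta_pos": the shift along the tool's x, y, z in mm, a list of three; "turn": the turn about the tool's z in rad; "jaw": the opening, from -1 (shut) to 1 (fully open). A call has 1 to 8 rows; each row shifts and turns the commanded pose from where the row before left it, along the tool's axes as they then stand; what a row does not reach is not made up. A row lasts 1/12 s, in which the tool goes at most 41.7 mm and 7.16 degrees, less where a joint would pass 70% of its speed; a pose out of reach is approached as far as the arm can. A call is refused whole if a number of a shift passes 41.7 or a number of a turn 0.125, either way. A call with a gripper value outside its range is refused whole. The fingers move at their own pace and stop on an object; "grip_force" is the grip in N (left out, the last holds). Time passes only in rows, so rows that do not move let the fingers close. It gives the time, the measured TCP pose, the force, the opening and the grip force at its end, in the units of the state.
- bot.read_state(): the state, without advancing time (a new reading comes with each control period).
- bot.read_camera(name): name is "side" or "top" or "wrist"; returns a dict with "pixels" (420x560x3 uint8, red, green, blue), "fovy" (degrees; the focal length in pixels is half the picture's height over the tangent of half this angle, whatever the lens; pixels are square), "cx", "cy" (the principal point, pixels), "k1" (the pictures are not rectified: a ray, as slopes to the right and down, at radius r is drawn at 1 + k1 r^2 times it, then the intrinsics apply), "camera_from_world" (4x4, takes a point from world to camera coordinates); the wrist camera has in their place "hand_eye" (4x4, takes a point from camera to tool coordinates, whose origin is the TCP and whose axes are the flange's). Camera axes: x right, y down, z forward; pixel columns grow to the right and rows downward; lengths in m; the calibration is good to about 2 mm. A picture is of the moment at which its call begins: read the wrist's pose just before it. There is no depth.
- bot.finish_job(): hands the job in; it is judged then, once.
The state is a dict: "time": time; "q": joint angles; "joint_vel": joint speeds; "joint_torque": joint torques, N m; "tool_pos": TCP position; "tcp_rot": TCP orientation; "wrist_force": force on the tool from outside, world axes, zero at the start; "torque": the same for the moment, N m; "width": opening from 0.0 (shut) to 1.0 (fully open); "grip_force": force on a finger pad.
Only numpy, scipy, OpenCV 4.12 (cv2) and the standard library are available. Lean on these libraries where they do the work, as an engineer would, in place of code of your own. Each camera call takes 0.05 s, during which the arm holds its last target. There are 200 camera calls.

## Working session

There is one attempt and no reset: what is moved stays moved. The work goes in short steps, Python scripts to look and compute and a tool call to move; the robot and the scene stay as the last step left them, time stands still between calls to the robot, and variables do not carry over. Pictures are saved under pics/ and viewed, at most 13 in all, crops included, and the job is handed in when it is done.

Besides the shell and the picture viewer there is one more tool, called after "Emit:" as a command line: name --argument value ..., lists and objects as JSON in quotes. drive_tool: Moves the arm, as the interface text tells. Its arguments: {"type":"object","properties":{"increments":{"type":"array"},"grip_force":{"type":"number"}},"required":["increments"]}

```bash
mkdir -p pics
cat > h.py <<'E'
import numpy as np, cv2
from scipy.spatial.transform import Rotation as R
from workcell import bot
def snap(n,f):
    s=bot.read_state(); c=bot.read_camera(n); cv2.imwrite(f'pics/{f}.png',c['pixels'][:,:,::-1])
    if n=='wrist':
        T=np.eye(4);T[:3,:3]=R.from_rotvec(s['tcp_rot']).as_matrix();T[:3,3]=s['tool_pos'];T=T@np.array(c['hand_eye'])
    else: T=np.linalg.inv(np.array(c['camera_from_world']))
    np.savez(f'pics/{f}.npz',T=T,fovy=c['fovy'],cx=c['cx'],cy=c['cy'],k1=c['k1']); return s
def cal(f):
    d=np.load(f'pics/{f}.npz'); F=210/np.tan(np.radians(d['fovy'])/2); return d['T'],F,d['cx'],d['cy'],d['k1']
def pt(f,u,v,z):
    T,F,cx,cy,k=cal(f); a=np.array([(u-cx)/F,(v-cy)/F]); b=a.copy()
    for _ in range(30): b=a/(1+k*(b@b))
    d=T[:3,:3]@np.array([b[0],b[1],1]); o=T[:3,3]; return o+d*(z-o[2])/d[2]
def px(f,p):
    T,F,cx,cy,k=cal(f); q=T[:3,:3].T@(np.array(p)-T[:3,3]); b=q[:2]/q[2]; b=b*(1+k*(b@b)); return b*F+np.array([cx,cy])
E
python3 - <<'E'
from h import *
s=snap('top','t0');snap('wrist','w0');snap('side','s0')
print(s)
a=[cv2.imread(f'pics/{n}.png') for n in('t0','w0','s0')]
cv2.imwrite('pics/t0v.png',cv2.resize(a[0],(800,600)))
for n in('t0','w0','s0'):print(cal(n)[0].round(3).tolist(),[float(x) for x in cal(n)[1:]])
E
```

```text
{'time': 0.0, 'q': array([ 1.15308660e+00,  2.64761970e-01,  1.60539634e+00,  2.04349612e-06,
        1.27372571e+00, -3.69146078e-02]), 'joint_vel': array([ 7.63744784e-05,  1.14427293e-03, -2.00908056e-03,  7.94927896e-04,
       -1.38061639e-03,  8.02065924e-04]), 'joint_torque': array([ 1.87689126e-03, -5.15101862e+01, -3.67314827e+01,  2.03722934e-04,
        1.27631030e-02, -8.83206127e-06]), 'tool_pos': array([0.25073631, 0.6263209 , 0.40334359]), 'tcp_rot': array([-0.59444663, -3.08431015,  0.00350541]), 'wrist_force': array([ 0.37041671,  0.53001842, -0.40430038]), 'torque': array([-0.00198115,  0.03769432,  0.07257143]), 'grip_force': 0.0, 'width': 0.9993905183491516}
[[-0.027, -0.994, 0.109, 0.456], [-0.999, 0.029, 0.014, -0.007], [-0.017, -0.108, -0.994, 1.385], [0.0, 0.0, 0.0, 1.0]] [382.62533495259663, 283.5781265454334, 207.04650592285296, -0.04598099690834471]
[[0.372, 0.884, 0.283, 0.178], [0.928, -0.353, -0.115, 0.655], [-0.002, 0.305, -0.952, 0.372], [0.0, 0.0, 0.0, 1.0]] [322.014292461603, 281.8254187685502, 205.14352899479272, -0.05111431851719728]
[[-0.964, -0.154, 0.218, 0.248], [-0.267, 0.527, -0.807, 1.357], [0.01, -0.836, -0.549, 0.999], [0.0, 0.0, 0.0, 1.0]] [417.83539542530934, 280.3145046116737, 208.29578573170213, 0.021295775238203224]
```

View pics/t0v.png

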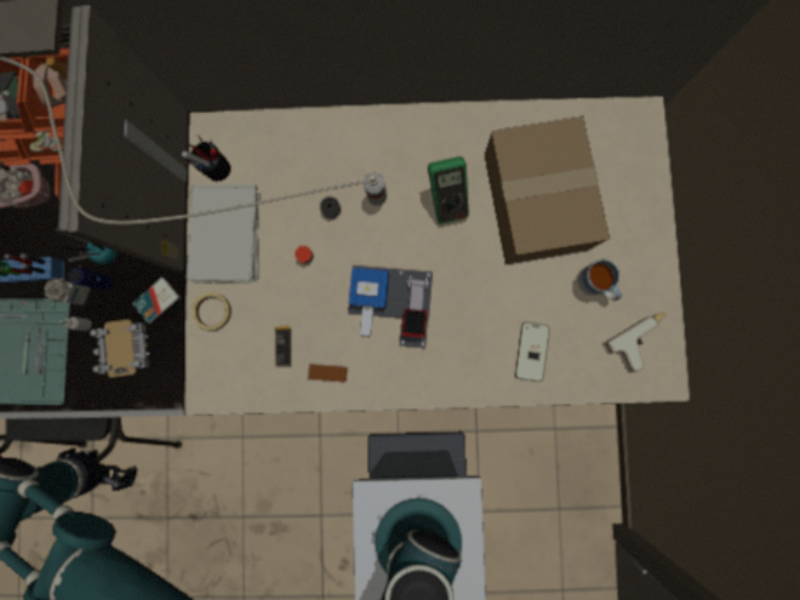

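The black cell with its gold end is at about (283,345) in the enlarged top picture, and the gold end points up, at (283,328). The tester head is at (368,290), the rail end at (366,333) and the red pedal at (415,325). Next I compute positions and look at the wrist view.

Run:
```python
from h import *
k=.7
for n,u,v,z in [('goldend',283,327,.025),('cellrear',283,365,.025),('railfront',366,334,.024),('headcorner FL',350,307,.062),('head BL',351,268,.062),('head BR',388,267,.062),('head FR',386,307,.062),('pad',414,325,.067),('jar',304,255,.04),('phone',533,351,.008),('wood',328,373,.02)]:
    print(n,pt('t0',u*k,v*k,z).round(3))
print('tcp',px('t0',[.25,.627,.4])/k,'base',px('t0',[0,0,0])/k)
a=cv2.imread('pics/t0.png')[170:290,170:320]
cv2.imwrite('pics/t0c.png',cv2.resize(a,(750,600),interpolation=cv2.INTER_CUBIC))
```

```text
goldend [0.535 0.319 0.025]
cellrear [0.44  0.32  0.025]
railfront [0.512 0.111 0.024]
headcorner FL [0.577 0.146 0.062]
head BL [0.673 0.142 0.062]
head BR [0.673 0.051 0.062]
head FR [0.575 0.058 0.062]
pad [ 0.529 -0.009  0.067]
jar [0.713 0.262 0.04 ]
phone [ 0.458 -0.305  0.008]
wood [0.418 0.208 0.02 ]
tcp [ 66.78071431 478.0224344 ] base [416.63818189 541.91182733]
```

View pics/t0c.png

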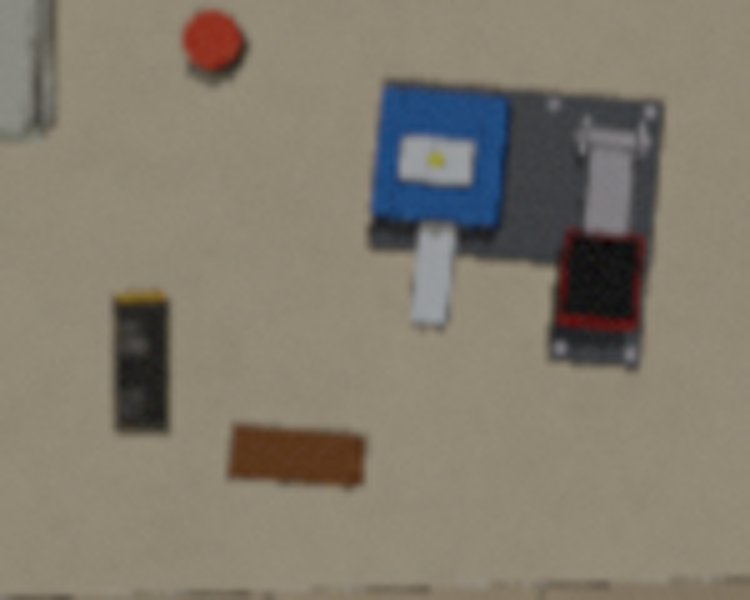

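View pics/w0.png

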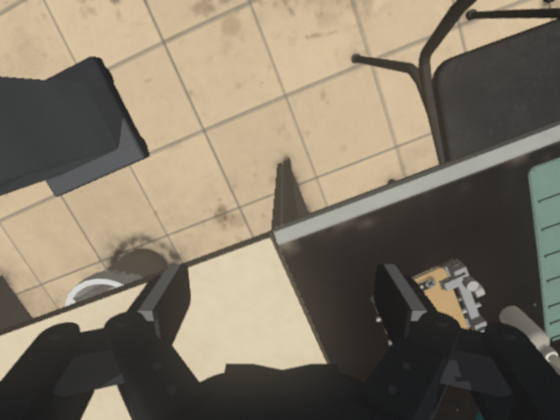

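The crop shows the cell at crop (140,365), gold end up, and an all-brown decoy at (297,455). The rail front is at (430,325) and the pedal pad at (600,278). The wrist view shows nothing useful yet, so I move above the cell.

Emit:
drive_tool --increments '[{"delta_pos":[0,0,0],"turn":-0.096,"jaw":1},{"delta_pos":[0,0,0],"turn":-0.096,"jaw":1},{"delta_pos":[0,0,0],"turn":-0.096,"jaw":1},{"delta_pos":[0,0,0],"turn":-0.096,"jaw":1},{"delta_pos":[-21,-31,9],"turn":0,"jaw":1},{"delta_pos":[-21,-31,9],"turn":0,"jaw":1},{"delta_pos":[-21,-31,9],"turn":0,"jaw":1},{"delta_pos":[-21,-31,9],"turn":0,"jaw":1}]'

```text
time: 0.82
tool_pos: [0.3356, 0.5016, 0.3679]
tcp_rot: [0.007, -3.141, 0.001]
wrist_force: [0.8, -0.4, -0.2]
width: 0.998
grip_force: 0.0
```

Emit:
drive_tool --increments '[{"delta_pos":[-21,-31,9],"turn":0,"jaw":1},{"delta_pos":[-21,-31,9],"turn":0,"jaw":1},{"delta_pos":[-21,-31,9],"turn":0,"jaw":1},{"delta_pos":[-21,-31,9],"turn":0,"jaw":1},{"delta_pos":[-21,-31,9],"turn":0,"jaw":1},{"delta_pos":[-21,-31,9],"turn":0,"jaw":1},{"delta_pos":[0,0,0],"turn":0,"jaw":1},{"delta_pos":[0,0,0],"turn":0,"jaw":1}]'

```text
time: 1.48
tool_pos: [0.4625, 0.3154, 0.3136]
tcp_rot: [-0.001, -3.14, 0.002]
wrist_force: [-0.2, 0.3, -0.7]
width: 1.002
grip_force: 0.0
```

Run:
```python
from h import *
s=snap('wrist','w1');print(s['tool_pos'],R.from_rotvec(s['tcp_rot']).as_matrix().round(3),s['time'])
```

```text
[0.46249329 0.31539309 0.31363261] [[-1.     0.001 -0.002]
 [ 0.001  1.    -0.001]
 [ 0.002 -0.001 -1.   ]] 1.4833
```

View pics/w1.png

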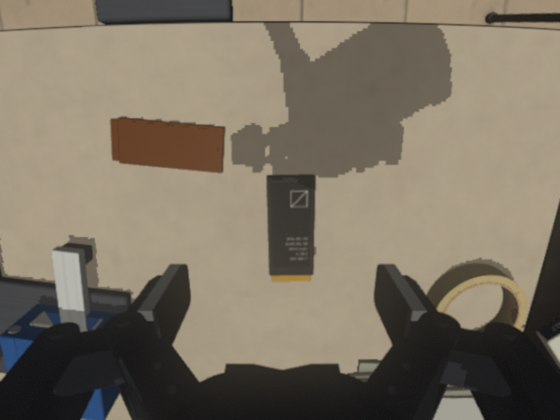

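The cell lies at (267..315, 176..281) with its gold end down, away from the robot. The rail's front edge runs from (54,251) to (88,247) at lower left, with the blue head beyond it.

Run:
```python
from h import *
for n,u,v,z in [('rearR',267,176.5,.027),('rearL',314,176.5,.027),('fR',270,275,.027),('fL',313,274.5,.027),('tabR',272,281.5,.0245),('tabL',311,281.5,.0245),('railFL',88,247,.024),('railFR',54,251,.024),('rail2R',61,315,.024),('rail2L',89,304,.024)]:
    print(n,pt('w1',u,v,z).round(4))
g=cv2.cvtColor(cv2.imread('pics/w1.png'),6)
print(g[225,255:325].tolist());print(g[165:290:1,290].tolist())
```

```text
rearR [0.4417 0.3032 0.027 ]
rearL [0.4417 0.3413 0.027 ]
fR [0.5318 0.3046 0.027 ]
fL [0.5313 0.3431 0.027 ]
tabR [0.54   0.3062 0.0245]
tabL [0.54   0.3418 0.0245]
railFL [0.5064 0.1411 0.024 ]
railFR [0.5107 0.1079 0.024 ]
rail2R [0.58   0.0985 0.024 ]
rail2L [0.5665 0.13   0.024 ]
[153, 154, 155, 154, 155, 154, 154, 153, 154, 153, 154, 149, 124, 85, 65, 62, 60, 59, 57, 57, 56, 57, 57, 57, 55, 56, 56, 56, 56, 57, 56, 56, 55, 55, 55, 55, 55, 56, 55, 55, 56, 55, 56, 57, 56, 55, 56, 56, 56, 55, 56, 56, 56, 56, 55, 57, 59, 59, 71, 111, 142, 153, 154, 155, 156, 156, 156, 156, 156, 156]
[100, 100, 100, 100, 100, 100, 100, 100, 99, 84, 56, 46, 51, 57, 58, 60, 59, 55, 54, 54, 54, 55, 53, 54, 57, 74, 91, 94, 92, 91, 91, 91, 91, 89, 90, 88, 87, 87, 88, 92, 99, 99, 81, 60, 55, 55, 55, 55, 55, 55, 56, 55, 55, 55, 55, 55, 55, 55, 56, 57, 55, 57, 55, 56, 55, 57, 57, 56, 57, 57, 58, 59, 74, 87, 86, 70, 61, 72, 87, 87, 73, 61, 73, 92, 92, 77, 60, 57, 57, 58, 58, 61, 72, 84, 81, 70, 61, 59, 59, 61, 60, 61, 63, 64, 65, 63, 63, 63, 62, 74, 108, 130, 133, 134, 133, 137, 144, 152, 154, 154, 154, 154, 154, 154, 155]
```

Emit:
drive_tool --increments '[{"delta_pos":[-3.5,7,20],"turn":-0.017,"jaw":1},{"delta_pos":[0,0,30],"turn":0,"jaw":1},{"delta_pos":[0,0,30],"turn":0,"jaw":1},{"delta_pos":[0,0,30],"turn":0,"jaw":1},{"delta_pos":[0,0,15],"turn":0,"jaw":1},{"delta_pos":[0,0,9],"turn":0,"jaw":1},{"delta_pos":[0,0,0],"turn":0,"jaw":1},{"delta_pos":[0,0,0],"turn":0,"jaw":0.3}]'

```text
time: 2.2
tool_pos: [0.4652, 0.3254, 0.1811]
tcp_rot: [-0.034, 3.141, 0.001]
wrist_force: [0.5, 0.6, -0.2]
width: 0.886
grip_force: 0.0
```

Emit:
drive_tool --increments '[{"delta_pos":[0,0,0],"turn":0,"jaw":-1},{"delta_pos":[0,0,0],"turn":0,"jaw":-1},{"delta_pos":[0,0,0],"turn":0,"jaw":-1},{"delta_pos":[0,0,0],"turn":0,"jaw":-1},{"delta_pos":[0,0,0],"turn":0,"jaw":-1},{"delta_pos":[0,0,0],"turn":0,"jaw":-1}]' --grip_force 30

```text
time: 2.7
tool_pos: [0.4662, 0.3249, 0.1827]
tcp_rot: [-0.031, 3.139, 0.003]
wrist_force: [-1.4, 0.1, 6.6]
width: 0.46
grip_force: 29.8
```

Run:
```python
from h import *
s=snap('wrist','w2');print(s['tool_pos'],s['tcp_rot'],s['time'],s['width'],s['grip_force'],s['wrist_force'])
```

```text
[0.46618296 0.32486537 0.18266884] [-3.09951070e-02  3.13896280e+00  2.95539325e-03] 2.7 0.4596575866303874 29.767284393310547 [-1.36624587  0.08673381  6.60592137]
```

Emit:
drive_tool --increments '[{"delta_pos":[0,0,-15],"turn":0,"jaw":-1},{"delta_pos":[0,0,-30],"turn":0,"jaw":-1},{"delta_pos":[0,0,-35],"turn":0,"jaw":-1},{"delta_pos":[-19,-19,-27],"turn":0,"jaw":-1},{"delta_pos":[-19,-19,-27],"turn":0,"jaw":-1},{"delta_pos":[-19,-19,-27],"turn":0,"jaw":-1},{"delta_pos":[-19,-19,-27],"turn":0,"jaw":-1},{"delta_pos":[-19,-19,-27],"turn":0,"jaw":-1}]'

```text
time: 3.42
tool_pos: [0.5627, 0.2301, 0.3978]
tcp_rot: [-0.032, 3.14, 0.001]
wrist_force: [1.5, -0.3, -0.2]
width: 0.46
grip_force: 30.3
```

Emit:
drive_tool --increments '[{"delta_pos":[0,0,0],"turn":0,"jaw":-1},{"delta_pos":[0,0,0],"turn":0,"jaw":-1},{"delta_pos":[0,0,0],"turn":0,"jaw":-1}]'

```text
time: 3.67
tool_pos: [0.5618, 0.2311, 0.3952]
tcp_rot: [0.03, -3.14, -0.0]
wrist_force: [0.1, 0.7, -0.9]
width: 0.459
grip_force: 30.3
```

Run:
```python
from h import *
s=snap('wrist','w3');print(s['tool_pos'],s['tcp_rot'],s['time'],s['width'],s['grip_force'],s['wrist_force'])
a=cv2.imread('pics/w3.png')
cv2.imwrite('pics/w3v.png',cv2.resize(a,(800,600),interpolation=cv2.INTER_CUBIC))
```

```text
[0.56175664 0.23105342 0.39524856] [ 3.04494924e-02 -3.14049441e+00 -3.41777338e-04] 3.6667 0.45915210420065966 30.34622311592102 [ 0.12237771  0.72515112 -0.94304477]
```

View pics/w3v.png

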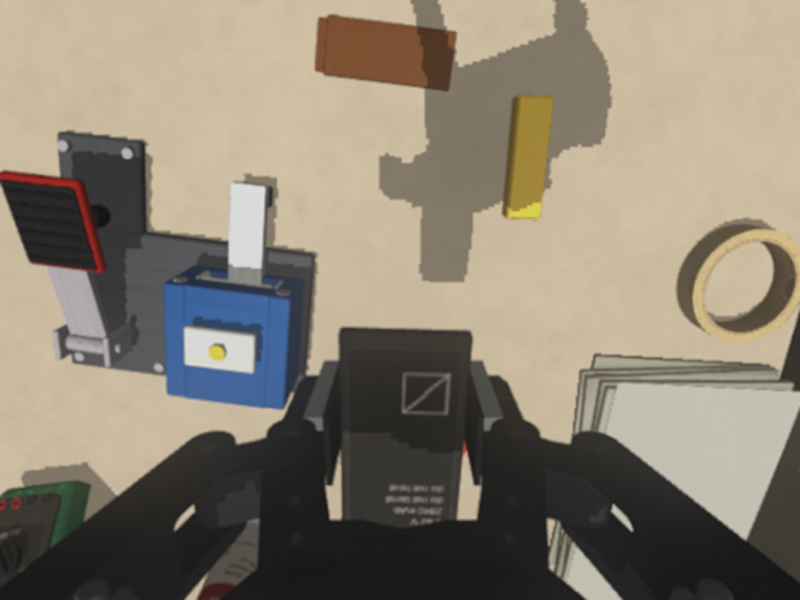

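The view shows the cell in the gripper. The rail front is at (231..270,183), the blue head at (166..303, 270..407) and the pedal pad at (50,222); all are in the enlarged picture. I'll enlarge the tester for accurate corners.

Run:
```python
from h import *
a=cv2.imread('pics/w3.png')[85:295,0:230]
cv2.imwrite('pics/w3c.png',cv2.resize(a,None,fx=2.8,fy=2.8,interpolation=cv2.INTER_LANCZOS4))
```

```text
(no output)
```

View pics/w3c.png

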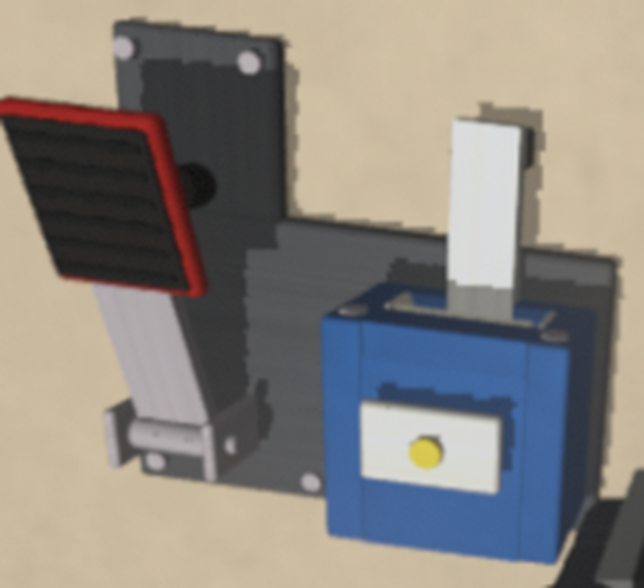

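Run:
```python
from h import *
from scipy.optimize import least_squares
O=np.array([[323,316,-20,0,62],[570,347,-20,90,62],[556,561,70,90,62],[329,536,70,0,62],[455,119,-90,32,24],[523,126,-90,58,24],[99,200,-50,-75,67]],float)
uv=O[:,:2]/2.8+[0,85]-.3
def w(p,q): c,s=np.cos(p[2]),np.sin(p[2]); return np.array([p[0]+c*q[0]-s*q[1],p[1]+s*q[0]+c*q[1],q[2]])
f=lambda p:np.concatenate([px('w3',w(p,q))-m for q,m in zip(O[:,2:]/1000,uv)])
r=least_squares(f,[.6,.06,0]);print(r.x,np.degrees(r.x[2]),r.fun.reshape(-1,2).round(1))
p=r.x
for n,q in dict(home=[-.027,.045,.024],railfront=[-.09,.045,.024],pre=[-.095,.045,.024],pad=[-.05,-.075,.067],pad1=[-.055,-.075,.036]).items(): print(n,w(p,q).round(4))
# held cell in tool frame: rear top corners, v-image
T,*_=cal('w3')
for u,v in[(341,330),(470,333)]: print(pt('w3',u/1.4286,v/1.4286,.395-.150).round(4))
```

```text
[ 0.59439019  0.06321516 -0.12245934] -7.0164033284929905 [[-0.8 -1.2]
 [ 1.1 -0. ]
 [ 0.7  1.9]
 [-1.1 -0.3]
 [-0.1 -1. ]
 [ 0.4 -0.1]
 [-0.3  1.3]]
home [0.5731 0.1112 0.024 ]
railfront [0.5106 0.1189 0.024 ]
pre [0.5056 0.1195 0.024 ]
pad [ 0.5356 -0.0051  0.067 ]
pad1 [ 0.5306 -0.0045  0.036 ]
[0.5331 0.2134 0.245 ]
[0.5334 0.2495 0.245 ]
```

Emit:
drive_tool --increments '[{"delta_pos":[0,0,10],"turn":0.0705,"jaw":-1},{"delta_pos":[0,0,10],"turn":0.0705,"jaw":-1},{"delta_pos":[13,-29.4,25],"turn":0,"jaw":-1},{"delta_pos":[13,-29.4,25],"turn":0,"jaw":-1},{"delta_pos":[13,-29.4,25],"turn":0,"jaw":-1},{"delta_pos":[13,-29.4,25],"turn":0,"jaw":-1},{"delta_pos":[0,0,0],"turn":0,"jaw":-1},{"delta_pos":[0,0,0],"turn":0,"jaw":-1}]'

```text
time: 4.38
tool_pos: [0.4922, 0.12, 0.271]
tcp_rot: [-0.19, -3.126, 0.004]
wrist_force: [0.5, -0.6, -0.6]
width: 0.458
grip_force: 30.4
```

Emit:
drive_tool --increments '[{"delta_pos":[0,0,25],"turn":0,"jaw":-1},{"delta_pos":[0,0,25],"turn":0,"jaw":-1},{"delta_pos":[0,0,12],"turn":0,"jaw":-1},{"delta_pos":[0,0,0],"turn":0,"jaw":-1},{"delta_pos":[0,0,0],"turn":0,"jaw":-1}]'

```text
time: 4.8
tool_pos: [0.4965, 0.1216, 0.2134]
tcp_rot: [-0.188, -3.135, 0.0]
wrist_force: [0.5, 0.1, 0.2]
width: 0.459
grip_force: 30.4
```

Run:
```python
from h import *
s=snap('wrist','w4');print(s['tool_pos'],R.from_rotvec(s['tcp_rot']).as_matrix().round(4),s['time'],s['wrist_force'])
a=cv2.imread('pics/w4.png');snap('side','s4');b=cv2.imread('pics/s4.png')
cv2.imwrite('pics/v4.png',np.vstack([cv2.resize(a,(400,300)),cv2.resize(b,(400,300))]))
p=px('s4',[.52,.1,.03]);print(p)
u,v=int(p[0]),int(p[1]);c=b[max(v-70,0):v+70,max(u-93,0):u+93]
cv2.imwrite('pics/v4.png',cv2.resize(c,(800,600),interpolation=cv2.INTER_CUBIC))
```

```text
[0.49648979 0.12159033 0.21343999] [[-9.928e-01  1.194e-01 -1.300e-03]
 [ 1.194e-01  9.928e-01 -1.000e-04]
 [ 1.300e-03 -3.000e-04 -1.000e+00]] 4.8 [0.48355095 0.14029375 0.19112243]
[296.85565546 235.5764016 ]
```

View pics/v4.png

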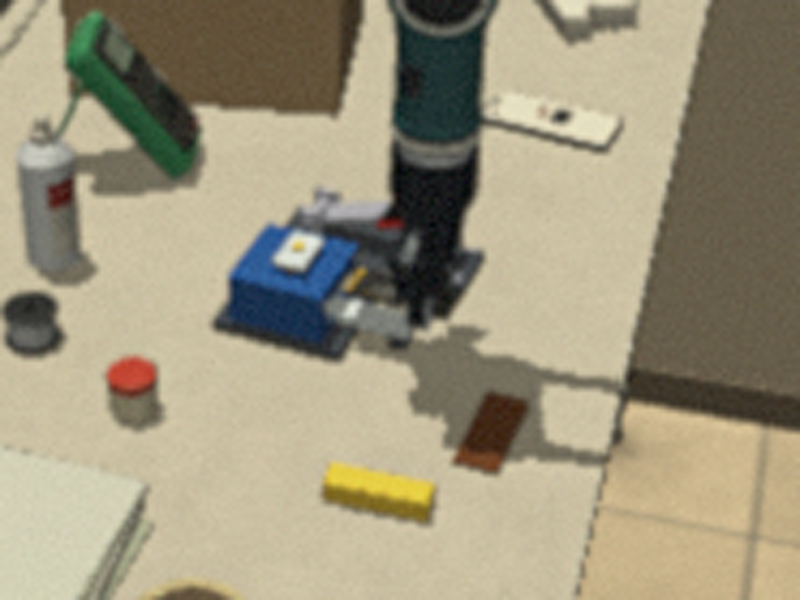

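View pics/w4.png

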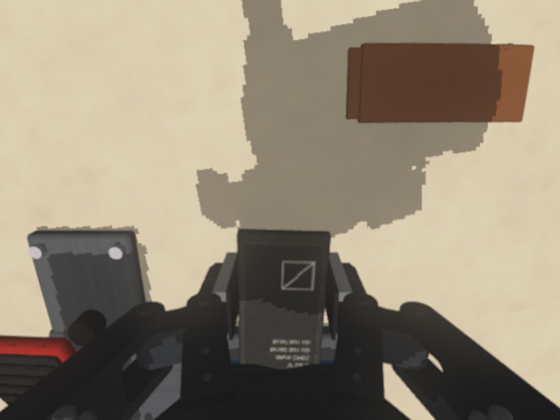

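The side crop shows the cell above the rail, its gold end at crop (355,278) just before the mouth. The wrist view shows it held straight. I'll check both against the fit.

Run:
```python
from h import *
p=[0.59439019,0.06321516,-0.12245934]
def w(q): c,s=np.cos(p[2]),np.sin(p[2]); q=np.array(q)/1e3; return np.array([p[0]+c*q[0]-s*q[1],p[1]+s*q[0]+c*q[1],q[2]])
b=cv2.imread('pics/s4.png');print(b.shape)
def v(P): return ((px('s4',P)-[296-93,235-70])*4.3).round(0)
for n,q in dict(railFL=[-90,58,24],HFL=[-20,90,62],HFR=[-20,0,62],HBL=[70,90,62],HBR=[70,0,62]).items(): print(n,v(w(q)))
T=np.array([.4965,.1216]);f=np.array([.9928,-.1194])
t=T+f*.0735;print('tab',v([*t,.0545]))
print('tester coords of tcp',np.linalg.solve(np.array([[np.cos(p[2]),-np.sin(p[2])],[np.sin(p[2]),np.cos(p[2])]]),T-p[:2])*1000)
```

```text
(420, 560, 3)
railFL [404. 331.]
HFL [316. 298.]
HFR [355. 243.]
HBL [222. 274.]
HBR [264. 221.]
tab [347. 280.]
tester coords of tcp [-104.28902434   45.98997981]
```

Emit:
drive_tool --increments '[{"delta_pos":[0,-1,14],"turn":0.003,"jaw":-1},{"delta_pos":[0,0,13],"turn":0,"jaw":-1},{"delta_pos":[0,0,0],"turn":0,"jaw":-1},{"delta_pos":[0,0,0],"turn":0,"jaw":-1}]'

```text
time: 5.23
tool_pos: [0.4967, 0.12, 0.1874]
tcp_rot: [0.194, 3.135, 0.0]
wrist_force: [0.2, 0.6, -0.8]
width: 0.461
grip_force: 30.4
```

Emit:
drive_tool --increments '[{"delta_pos":[-6,0,0],"turn":0,"jaw":-1},{"delta_pos":[-6,0,0],"turn":0,"jaw":-1},{"delta_pos":[-6,0,0],"turn":0,"jaw":-1},{"delta_pos":[-6,0,0],"turn":0,"jaw":-1},{"delta_pos":[-4,0,0],"turn":0,"jaw":-1},{"delta_pos":[0,0,0],"turn":0,"jaw":-1},{"delta_pos":[0,0,0],"turn":0,"jaw":-1}]'

```text
time: 5.82
tool_pos: [0.5245, 0.1163, 0.1867]
tcp_rot: [-0.195, -3.135, 0.0]
wrist_force: [-0.0, -0.8, -0.6]
width: 0.46
grip_force: 30.4
```

Emit:
drive_tool --increments '[{"delta_pos":[-4,0,0],"turn":0,"jaw":-1},{"delta_pos":[-4,0,0],"turn":0,"jaw":-1},{"delta_pos":[-4,0,0],"turn":0,"jaw":-1},{"delta_pos":[-4,0,0],"turn":0,"jaw":-1},{"delta_pos":[0,0,0],"turn":0,"jaw":-1},{"delta_pos":[0,0,0],"turn":0,"jaw":-1}]'

```text
time: 6.32
tool_pos: [0.5403, 0.1143, 0.1867]
tcp_rot: [0.195, 3.135, 0.0]
wrist_force: [-0.8, 0.6, 0.0]
width: 0.458
grip_force: 30.4
```

Emit:
drive_tool --increments '[{"delta_pos":[-2,0,0],"turn":0,"jaw":-1},{"delta_pos":[-2,0,0],"turn":0,"jaw":-1},{"delta_pos":[-2,0,0],"turn":0,"jaw":-1},{"delta_pos":[0,0,0],"turn":0,"jaw":-1},{"delta_pos":[0,0,0],"turn":0,"jaw":-1}]'

```text
time: 6.73
tool_pos: [0.546, 0.1136, 0.1867]
tcp_rot: [0.194, 3.136, -0.0]
wrist_force: [-0.6, 0.3, -0.7]
width: 0.459
grip_force: 30.4
```

Emit:
drive_tool --increments '[{"delta_pos":[-1,0,0],"turn":0,"jaw":-1},{"delta_pos":[-1,0,0],"turn":0,"jaw":-1},{"delta_pos":[-1,0,0],"turn":0,"jaw":-1},{"delta_pos":[0,0,0],"turn":0,"jaw":-1},{"delta_pos":[0,0,0],"turn":0,"jaw":-1}]'

```text
time: 7.15
tool_pos: [0.549, 0.1133, 0.1867]
tcp_rot: [0.194, 3.136, 0.0]
wrist_force: [0.7, -0.3, -1.0]
width: 0.455
grip_force: 30.4
```

Emit:
drive_tool --increments '[{"delta_pos":[-1,0,0],"turn":0,"jaw":-1},{"delta_pos":[-1,0,0],"turn":0,"jaw":-1},{"delta_pos":[0,0,0],"turn":0,"jaw":-1},{"delta_pos":[0,0,0],"turn":0,"jaw":-1}]'

```text
time: 7.48
tool_pos: [0.5503, 0.113, 0.1863]
tcp_rot: [-0.194, -3.134, 0.0]
wrist_force: [-3.0, 1.8, 0.2]
width: 0.462
grip_force: 30.3
```

Emit:
drive_tool --increments '[{"delta_pos":[-1,0,0],"turn":0,"jaw":-1},{"delta_pos":[-0.5,0,1],"turn":0,"jaw":-1},{"delta_pos":[0,0,1],"turn":0,"jaw":-1},{"delta_pos":[0,0,0],"turn":0,"jaw":-1},{"delta_pos":[0,0,0],"turn":0,"jaw":-1}]'

```text
time: 7.9
tool_pos: [0.551, 0.1129, 0.1848]
tcp_rot: [-0.194, -3.131, 0.001]
wrist_force: [-8.6, 1.3, 7.9]
width: 0.456
grip_force: 30.8
```

Emit:
drive_tool --increments '[{"delta_pos":[0,0,0],"turn":0,"jaw":0.3},{"delta_pos":[0,0,0],"turn":0,"jaw":0.3},{"delta_pos":[0,0,0],"turn":0,"jaw":0.3},{"delta_pos":[0,0,0],"turn":0,"jaw":0.3},{"delta_pos":[0,0,0],"turn":0,"jaw":0.3}]'

```text
time: 8.32
tool_pos: [0.5528, 0.1128, 0.1849]
tcp_rot: [0.194, 3.135, 0.0]
wrist_force: [-0.4, -0.9, -0.3]
width: 0.647
grip_force: 0.0
```

Emit:
drive_tool --increments '[{"delta_pos":[0,0,-15],"turn":0,"jaw":0.3},{"delta_pos":[0,0,-30],"turn":0,"jaw":0.3},{"delta_pos":[15,0,-30],"turn":0,"jaw":0.0},{"delta_pos":[30,0,0],"turn":0,"jaw":-1},{"delta_pos":[35,0,0],"turn":0,"jaw":-1},{"delta_pos":[0,0,0],"turn":0,"jaw":-1},{"delta_pos":[0,0,0],"turn":0,"jaw":-1},{"delta_pos":[0,0,0],"turn":0,"jaw":-1}]'

```text
time: 8.98
tool_pos: [0.4733, 0.1228, 0.26]
tcp_rot: [0.194, 3.134, 0.0]
wrist_force: [-0.3, 0.2, 0.1]
width: -0.001
grip_force: 0.0
```

Run:
```python
from h import *
s=snap('wrist','w5');print(s['tool_pos'],s['tcp_rot'],s['time'],s['wrist_force'],s['width'])
snap('top','t5')
```

```text
[0.47333928 0.1227841  0.26004975] [1.93729139e-01 3.13399595e+00 4.74197247e-04] 8.9833 [-0.25296596  0.17916699  0.09308571] -0.0008648131671169519
```

View pics/w5.png

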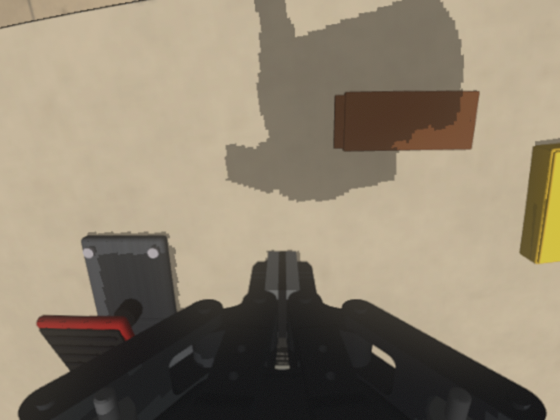

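The cell is released, and in this view the closed fingers hide it. I'll nudge it from behind, just above the rail, to make sure it is home.

Emit:
drive_tool --increments '[{"delta_pos":[0,0,30],"turn":0,"jaw":-1},{"delta_pos":[0,0,22],"turn":0,"jaw":-1},{"delta_pos":[0,0,9],"turn":0,"jaw":-1},{"delta_pos":[-12,0,0],"turn":0,"jaw":-1},{"delta_pos":[-12,0,0],"turn":0,"jaw":-1},{"delta_pos":[-12,0,0],"turn":0,"jaw":-1},{"delta_pos":[0,0,0],"turn":0,"jaw":-1},{"delta_pos":[0,0,0],"turn":0,"jaw":-1}]'

```text
time: 9.75
tool_pos: [0.511, 0.1182, 0.2002]
tcp_rot: [0.195, 3.132, 0.001]
wrist_force: [-0.3, 0.4, -0.1]
width: 0.0
grip_force: 0.0
```

Emit:
drive_tool --increments '[{"delta_pos":[-1,0,0],"turn":0,"jaw":-1},{"delta_pos":[-1,0,0],"turn":0,"jaw":-1},{"delta_pos":[-1,0,0],"turn":0,"jaw":-1},{"delta_pos":[-1,0,0],"turn":0,"jaw":-1},{"delta_pos":[0,0,0],"turn":0,"jaw":-1},{"delta_pos":[0,0,0],"turn":0,"jaw":-1}]'

```text
time: 10.25
tool_pos: [0.5126, 0.1178, 0.1987]
tcp_rot: [-0.194, -3.136, 0.0]
wrist_force: [0.6, 0.6, 0.0]
width: 0.005
grip_force: 0.0
```

Emit:
drive_tool --increments '[{"delta_pos":[-1,0,0],"turn":0,"jaw":-1},{"delta_pos":[-1,0,0],"turn":0,"jaw":-1},{"delta_pos":[-1,0,0],"turn":0,"jaw":-1},{"delta_pos":[0,0,0],"turn":0,"jaw":-1},{"delta_pos":[0,0,0],"turn":0,"jaw":-1}]'

```text
time: 10.67
tool_pos: [0.5144, 0.1175, 0.1983]
tcp_rot: [-0.194, -3.131, 0.001]
wrist_force: [-5.1, 1.3, 4.4]
width: 0.003
grip_force: 2.9
```

Emit:
drive_tool --increments '[{"delta_pos":[-1,0,0],"turn":0,"jaw":-1},{"delta_pos":[-1,0,0],"turn":0,"jaw":-1},{"delta_pos":[0,0,0],"turn":0,"jaw":-1},{"delta_pos":[0,0,0],"turn":0,"jaw":-1}]'

```text
time: 11.0
tool_pos: [0.5152, 0.1174, 0.198]
tcp_rot: [-0.194, -3.127, 0.001]
wrist_force: [-9.9, 2.0, 8.4]
width: -0.005
grip_force: 5.2
```

Emit:
drive_tool --increments '[{"delta_pos":[6,0,0],"turn":0,"jaw":-1},{"delta_pos":[2,0,-30],"turn":0,"jaw":-1},{"delta_pos":[0,0,-35],"turn":0,"jaw":-1},{"delta_pos":[0,0,-35],"turn":0,"jaw":-1},{"delta_pos":[-10,-30,0],"turn":0,"jaw":-1},{"delta_pos":[-10,-30,0],"turn":0,"jaw":-1},{"delta_pos":[-10,-30,0],"turn":0,"jaw":-1},{"delta_pos":[-10,-29,0],"turn":0,"jaw":-1}]'

```text
time: 11.67
tool_pos: [0.5351, -0.0061, 0.2995]
tcp_rot: [0.193, 3.133, -0.001]
wrist_force: [-0.1, 0.4, -0.4]
width: 0.002
grip_force: 0.0
```

Emit:
drive_tool --increments '[{"delta_pos":[0,0,0],"turn":0,"jaw":-1},{"delta_pos":[0,0,0],"turn":0,"jaw":-1}]'

```text
time: 11.83
tool_pos: [0.5351, -0.0063, 0.2988]
tcp_rot: [0.199, 3.134, -0.0]
wrist_force: [0.6, -0.7, -0.5]
width: -0.003
grip_force: 0.0
```

Run:
```python
from h import *
s=snap('wrist','w6');print(s['tool_pos'],s['tcp_rot'],s['time'])
p=[0.59439019,0.06321516,-0.12245934]
def w(q): c,s=np.cos(p[2]),np.sin(p[2]); q=np.array(q)/1e3; return np.array([p[0]+c*q[0]-s*q[1],p[1]+s*q[0]+c*q[1],q[2]])
print('tcp in tester',[(a*1000).round(1) for a in np.linalg.solve(np.array([[np.cos(p[2]),-np.sin(p[2])],[np.sin(p[2]),np.cos(p[2])]]),s['tool_pos'][:2]-p[:2])])
for n,q in dict(cellRearR=[-76,25,29],cellRearL=[-76,65,29],railFR=[-90,32,24],railFL=[-90,58,24],HFR=[-20,0,62],pad=[-50,-75,67]).items(): print(n,px('w6',w(q)).round(0))
```

```text
[ 0.53511536 -0.00632376  0.29882883] [ 1.99097641e-01  3.13422125e+00 -4.42845214e-05] 11.8333
tcp in tester [np.float64(-50.3), np.float64(-76.3)]
cellRearR [414. 174.]
cellRearL [465. 174.]
railFR [423. 154.]
railFL [456. 155.]
HFR [388. 261.]
pad [283. 225.]
```

View pics/w6.png

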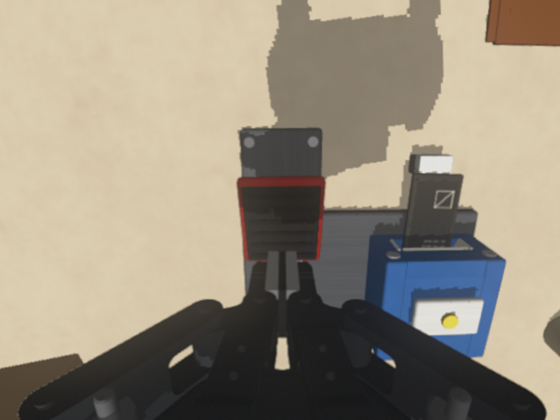

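The cell's rear edge is at row 174, exactly where it should be when home. The pad centre at (283,220) also matches. Pressing now.

Emit:
drive_tool --increments '[{"delta_pos":[3,1,25],"turn":0,"jaw":-1},{"delta_pos":[0,0,25],"turn":0,"jaw":-1},{"delta_pos":[0,0,8],"turn":0,"jaw":-1},{"delta_pos":[0,0,6],"turn":0,"jaw":-1},{"delta_pos":[0,0,6],"turn":0,"jaw":-1},{"delta_pos":[0,0,6],"turn":0,"jaw":-1},{"delta_pos":[0,0,6],"turn":0,"jaw":-1},{"delta_pos":[0,0,0],"turn":0,"jaw":-1}]'

```text
time: 12.55
tool_pos: [0.5321, -0.003, 0.217]
tcp_rot: [0.194, 3.136, 0.001]
wrist_force: [-3.4, 0.9, 6.8]
width: 0.001
grip_force: 3.1
```

Emit:
drive_tool --increments '[{"delta_pos":[0,0,3],"turn":0,"jaw":-1},{"delta_pos":[0,0,3],"turn":0,"jaw":-1},{"delta_pos":[0,0,2],"turn":0,"jaw":-1},{"delta_pos":[0,0,0],"turn":0,"jaw":-1},{"delta_pos":[0,0,0],"turn":0,"jaw":-1}]'

```text
time: 12.97
tool_pos: [0.5321, -0.003, 0.2101]
tcp_rot: [0.194, 3.135, 0.001]
wrist_force: [-4.5, 1.7, 7.8]
width: -0.001
grip_force: 3.8
```

Emit:
drive_tool --increments '[{"delta_pos":[0,0,1.5],"turn":0,"jaw":-1},{"delta_pos":[0,0,1.5],"turn":0,"jaw":-1},{"delta_pos":[0,0,0],"turn":0,"jaw":-1},{"delta_pos":[0,0,0],"turn":0,"jaw":-1}]'

```text
time: 13.3
tool_pos: [0.5323, -0.003, 0.209]
tcp_rot: [-0.194, -3.135, -0.001]
wrist_force: [-10.0, 2.6, 19.8]
width: -0.001
grip_force: 10.3
```

Emit:
drive_tool --increments '[{"delta_pos":[0,0,1],"turn":0,"jaw":-1},{"delta_pos":[0,0,1],"turn":0,"jaw":-1},{"delta_pos":[0,0,0],"turn":0,"jaw":-1},{"delta_pos":[0,0,0],"turn":0,"jaw":-1}]'

```text
time: 13.63
tool_pos: [0.5323, -0.003, 0.2086]
tcp_rot: [-0.194, -3.135, -0.001]
wrist_force: [-14.3, 1.6, 31.8]
width: 0.0
grip_force: 16.1
```

Emit:
drive_tool --increments '[{"delta_pos":[0,0,-0.7],"turn":0,"jaw":-1},{"delta_pos":[0,0,0],"turn":0,"jaw":-1},{"delta_pos":[0,0,0],"turn":0,"jaw":-1},{"delta_pos":[0,0,0],"turn":0,"jaw":-1},{"delta_pos":[0,0,0],"turn":0,"jaw":-1},{"delta_pos":[0,0,0],"turn":0,"jaw":-1},{"delta_pos":[0,0,0],"turn":0,"jaw":-1}]'

```text
time: 14.22
tool_pos: [0.5323, -0.0031, 0.2087]
tcp_rot: [-0.194, -3.135, -0.001]
wrist_force: [-14.4, 2.8, 28.2]
width: -0.001
grip_force: 14.0
```

Emit:
drive_tool --increments '[{"delta_pos":[0,0,-8],"turn":0,"jaw":-1},{"delta_pos":[0,0,-8],"turn":0,"jaw":-1},{"delta_pos":[0,0,-10],"turn":0,"jaw":-1},{"delta_pos":[0,0,-15],"turn":0,"jaw":-1},{"delta_pos":[0,0,-25],"turn":0,"jaw":-1},{"delta_pos":[0,0,-25],"turn":0,"jaw":-1},{"delta_pos":[0,0,0],"turn":0,"jaw":-1},{"delta_pos":[0,0,0],"turn":0,"jaw":-1}]'

```text
time: 14.88
tool_pos: [0.5331, -0.0035, 0.298]
tcp_rot: [0.194, 3.13, -0.0]
wrist_force: [0.2, 0.3, 0.7]
width: 0.003
grip_force: 0.0
```

Run:
```python
from h import *
s=snap('wrist','w7');print(s['tool_pos'],s['time'],s['wrist_force'])
```

```text
[ 0.53309033 -0.00347154  0.29804363] 14.8833 [0.249101   0.31899231 0.67202442]
```

View pics/w7.png

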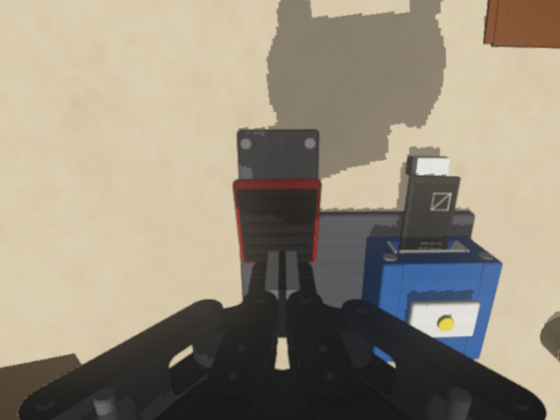

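The pedal is back up, with its front edge at row 182. The cell is still in the slot with its rear edge at row 175, and the gripper is clear of everything. Handing in.

```bash
python3 -c "
from workcell import bot
print(bot.finish_job())"
```

```text
the job is handed in; nothing more can be done
None
```

The cell is home in the tester slot and released; the pedal was pressed to its stop, held about a second and is back up, and the job was handed in at about 15 s with the gripper clear of everything.

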